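# Close the dumpling box with its tongued half cover

## Robot

A 7-joint arm with a two-finger parallel gripper is mounted at the origin on the work surface. World frame = base frame: x ahead of the robot, y to its left, z up, the work surface at z = 0. Lengths are in m, angles in rad, forces in N, time in s.
With the tool pointing down it reaches from about 0.375 to 0.925 m from the base axis. Payload 3.1 kg.
Tool frame: the origin (TCP) lies between the finger pads; the fingertips stand 19 mm ahead of it and the grasp point (between the pads) is the TCP; z points along the fingers, y is the line along which they close (so a half turn about z gives the same grasp; the last joint's range is limited). The gripper opens to 85 mm and grips with 20 to 120 N. Pads are 22 mm wide; open, the fingers measure 114 mm over their backs; the gripper's body (76 mm by 85 mm) begins 54 mm behind the grasp point. The pads swing forward as they close: fully open they stand 13 mm farther back than shut.
Start: joints at [-1.366, 0.383, 0.044, 1.598, -0.018, 1.161, -0.05], TCP at [0.194, 0.62, 0.25] pointing down, gripper open.
Joint ranges: [-2.61, 2.61], [-0.41, 2.15], [-1.48, 1.57], [0, 2.5], [-1.57, 4.71], [0.05, 1.97], [-2.85, 2.85]. Speed limits (rad/s): [2.79, 2.79, 3.14, 3.14, 3.14, 3.14, 3.14].

## Interface

Orientations are given as a unit quaternion [x, y, z, w].
In Python, from bench import move_ptp, movel, move_j, move_gripper, pause, inverse_kinematics, read_camera, camera_params, MotionError, sign_off, look_for, tip_of, read_time_s, read_qpos, read_joint_vel, read_effort, read_eef_pos, read_tcp_rot, read_ft_force, read_ft_torque, read_finger_gap, read_grasp_force gives the robot as it stands. Calls block until the motion is done:
- move_ptp(position, orientation): joint-space move of the TCP to a pose.
- movel(position, orientation=None, speed=0.15): straight line of the TCP; orientation=None keeps the orientation; speed is the mean speed in m/s.
- move_j(angles): joint-space move.
- move_gripper(opening, effort=None): finger opening in m; effort is the grip in N (None keeps the last); returns when the fingers have stopped.
- pause(seconds).
- inverse_kinematics(position, orientation): joint angles nearest the present ones, or None.
- read_camera(name): name is "scene" or "top"; returns the picture (384x512x3 uint8, red, green, blue); there is no depth.
- camera_params(name): a dict with "K" (3x3 intrinsics, pixels), "camera_from_world" (4x4, takes a point from world to camera coordinates). Camera axes: x right, y down, z forward; pixel columns grow to the right and rows downward; lengths in m; the calibration is good to about 2 mm. A picture is of the moment at which its call begins. camera_params takes no time and is no camera call.
A pose or a line that the arm cannot do raises MotionError and nothing moves.
- sign_off(): hands the job in; it is judged then, once.
Trained networks look in the newest picture that a camera, given by its name, has taken for a name from the list of things; names that differ only in an ending like _2 or _b are one class to them, and where a whole thing is asked for, a point or a joint stands for the part that bears it (a point fixed in the world has none). Each returns a list of dicts, best first, with "confidence" (0 to 1); they miss things now and then, are a little off and sometimes report something else, mostly with a low value. They report only what shows in the picture. A call takes as long as a camera call. They do not tell look-alikes from the thing itself.
- look_for(camera, name): "at" ([column, row] in pixels, amid what is visible of it).
- tip_of(camera, name): "at" ([column, row] in pixels: a listed point, or the origin of a listed thing).
Readings, each from a call of its own:
- read_time_s(): time.
- read_qpos(): joint angles.
- read_joint_vel(): joint speeds.
- read_effort(): joint torques, N m.
- read_eef_pos(): TCP position.
- read_tcp_rot(): TCP orientation.
- read_ft_force(): force on the tool from outside, world axes, zero at the start.
- read_ft_torque(): the same for the moment, N m.
- read_finger_gap(): finger opening in m.
- read_grasp_force(): force on a finger pad.
Only numpy, scipy, OpenCV 4.12 (cv2) and the standard library are available. Lean on these libraries where they do the work, as an engineer would, in place of code of your own. Each camera call takes 0.05 s, during which the arm holds its last target. There are 200 camera calls.

## Task

Close the dumpling box: take the loose half of its wooden cover by the handle, hold it with the handle side up and its free end raised, work its tongue into the groove of the half cover that is already clamped on the box, and then lower it flat so that the joint locks, level with the other half and with the side edges in line. Feel your way with light pressure only, never forcing the wood (more than about 20 N is too much), let go, and leave the other things on the table where they are.

Things in the scene. Friction and masses are not known exactly. Their poses are not given: they have to be found in the camera images.
- box: White plastic dumpling box, 230 (x) x 150 (y) x 60 mm high, walls 8 mm, fixed to the table. Origin: centre of its underside, on the table; z up. A 20 mm thick beech half cover, 116 mm long, is clamped on its rim at the -x end, top 80 mm above the table. It sits anywhere from 14 mm in -x to 14 mm in +x of nominal, which is not measured: nominally its joint face is at x = -15 mm.
- seat (a point): NOMINAL middle of the groove's mouth in the joint face of the clamped half, 70 mm above the table (true in y and z; the groove is up to 14 mm off either way in x); axes as the box's. Groove: open to +x, 9 mm high (4.5 mm above and below this point), 12 mm deep, 150 mm long. Lip above it: top 80 mm above the table (last 3 mm: 77). Enter it with the loose half angled 17 to 28 degrees, +x end up.
- lip (a point): A point on the lower lip, NOMINALLY 8 mm in +x of the joint face (as far off in x as the groove). The lip, top 65.5 mm above the table, sticks out 34 mm in +x below the groove. On it, 15.5 to 31.5 mm from the joint face, stands a ridge along y, round at its -x edge, top 71 mm. The tongue can be set down between joint face and ridge, then slid in -x until it stops. Axes as the box's.
- cover: Loose beech half cover, about 0.34 kg (varies), 20 mm thick, 150 mm wide (y), starting flat on the table, handle up. Origin: on its underside, beneath the handle; z up. Joint edge at x = -70 mm, free end at x = +68 mm. Locked home, the joint edge meets the clamped half, the cover rests level on the rim, its origin 60 mm above the table, y = 0 in the box's frame, axes parallel.
- tongue (a point): Axis of the rounded nose of the cover's tongue, at its middle; nose 7 mm in diameter, 150 mm long in y. It lies 6 mm ahead (-x) of the joint edge, 10 mm above the cover's underside: x = -76 mm in the cover's frame; axes as the cover's. Locked home it is 6 mm inside the groove, 70 mm above the table.
- channel (a point): Middle of the mouth of a channel along y in the cover's underside, 23.5 mm wide (cover x = -56.5 to -33 mm), roof 12.5 mm above the underside; between it and the joint edge is a land whose bottom is 7 mm above the underside. The channel drops over the ridge only when the tongue is fully in (2 mm play), and the joint then cannot pull apart.
- grip (a point): Middle of the cover's handle, a solid beech bar 18 mm thick (x), 70 mm long (y), standing from 20 to 58 mm above the underside; the point is 43 mm above the underside, over the cover's origin; axes as the cover's.
- dip_bowl: Bystander: small white bowl, 64 mm across, 30 mm high; origin at its base.
- rolling_pin: Bystander: wooden rolling pin, 36 mm thick, 340 mm long along its x, lying on the table; origin below its middle.
- red_tray: Bystander: red plastic tray with dumplings, 270 x 190 x 22 mm; origin at its base.
- steel_tray: Bystander: steel tray with dumplings, 270 x 190 x 22 mm; origin at its base.
- mug: Bystander: blue mug, 76 mm across, 85 mm high; origin at its base.
- sauce_jar: Bystander: amber glass jar, 66 mm across, 85 mm high; origin at its base.
- spoon: Bystander: metal spoon lying on the table.
Not all that is in view belongs to the job. Leave any purple look-alike of the cover alone.

How it is judged:
By the outcome, as a careful person would: the job done as asked, in the order asked, and still so for the second after the job is handed in, with the robot touching nothing.
It also fails if it takes over 72 s, if anything falls off the work surface, if the arm or the gripper's body presses on something with over 40 N, if the wrist force passes 120 N, or if a joint passes its speed limit or range.

## Working session

There is one attempt and no reset: what is moved stays moved. The work goes in short steps, each a Python script; the robot and the scene stay as the last script left them, time stands still between calls to the robot, and variables do not carry over. Pictures are saved under pics/ and viewed, at most 10 in all, crops included, and the job is handed in when it is done.

```bash
mkdir -p pics; ls
python3 - <<'E'
from bench import *
import cv2, numpy as np
ims=[]
for c in("top","scene"):
    im=read_camera(c); cv2.imwrite(f"pics/{c}0.png",im[:,:,::-1])
    p=camera_params(c); print(c,np.round(p["K"],1).tolist(),np.round(p["camera_from_world"],4).tolist())
    for n in("box","cover","grip","tongue","seat","lip","channel"):
        print(n,"look",[(np.round(d["at"]).tolist(),round(d["confidence"],2)) for d in look_for(c,n)] if n in("box","cover") else "", "tip",[(np.round(d["at"],1).tolist(),round(d["confidence"],2)) for d in tip_of(c,n)])
    ims.append(im)
print(read_time_s(),read_tcp_rot(),read_ft_force())
E
```

```text
pics
top [[494.6, 0.0, 258.4], [0.0, 494.6, 196.8], [0.0, 0.0, 1.0]] [[-0.0195, -0.9998, 0.0019, 0.019], [-0.9963, 0.0193, -0.0835, 0.526], [0.0834, -0.0035, -0.9965, 1.8976], [0.0, 0.0, 0.0, 1.0]]
box look [([302.0, 198.0], 0.86)] tip [([301.8, 197.3], 0.82)]
cover look [([214.0, 204.0], 0.79), ([196.0, 266.0], 0.73)] tip [([196.8, 264.2], 0.75), ([259.7, 192.2], 0.57), ([298.3, 199.6], 0.52)]
grip look  tip [([212.9, 202.6], 0.7), ([195.1, 263.4], 0.56)]
tongue look  tip [([218.4, 217.3], 0.87), ([183.6, 279.0], 0.83)]
seat look  tip [([303.4, 198.5], 0.76)]
lip look  tip [([302.3, 194.5], 0.95)]
channel look  tip [([215.4, 215.2], 0.68), ([189.8, 273.7], 0.68)]
scene [[465.3, 0.0, 264.7], [0.0, 465.3, 192.8], [0.0, 0.0, 1.0]] [[0.1482, 0.989, 0.0013, -0.0916], [0.6948, -0.1032, -0.7117, -0.3072], [-0.7037, 0.1064, -0.7025, 1.7428], [0.0, 0.0, 0.0, 1.0]]
box look [([207.0, 208.0], 0.81)] tip [([206.8, 218.4], 0.84), ([384.3, 160.5], 0.57)]
cover look [([326.0, 152.0], 0.77), ([318.0, 201.0], 0.64)] tip [([323.3, 150.9], 0.97), ([318.3, 202.2], 0.93), ([206.0, 201.5], 0.61), ([110.1, 195.1], 0.23)]
grip look  tip [([318.0, 197.6], 0.56), ([325.8, 142.3], 0.56), ([384.2, 159.1], 0.48)]
tongue look  tip [([308.3, 183.5], 0.73), ([338.0, 134.0], 0.69)]
seat look  tip [([259.6, 223.9], 0.71)]
lip look  tip [([204.7, 202.9], 0.77)]
channel look  tip [([332.5, 141.2], 0.9), ([310.0, 194.5], 0.66), ([260.9, 217.8], 0.49)]
1.0 [ 1.50820348e-01  9.88561188e-01 -2.36369832e-05 -2.26070625e-05] [-0.17632165 -0.11682646 -0.23533366]
```

View pics/top0.png

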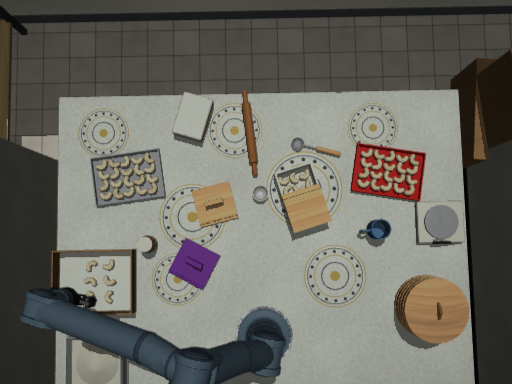

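View pics/scene0.png

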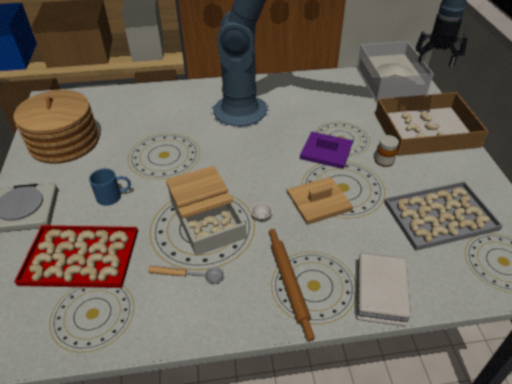

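Two candidates for the cover: beech at top (214,204) / scene (318,201), and purple at top (196,266) / scene (326,152). The beech one fits, since the purple one is the look-alike. I'll confirm in an enlarged crop.

Run:
```python
import cv2, numpy as np
a=cv2.imread("pics/top0.png")[155:245,175:345]; b=cv2.imread("pics/scene0.png")[150:255,160:360]
a=cv2.resize(a,(560,296),interpolation=cv2.INTER_CUBIC); b=cv2.resize(b,(560,294),interpolation=cv2.INTER_CUBIC)
cv2.imwrite("pics/crop1.png",np.vstack([a,b]))
```

```text
(no output)
```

View pics/crop1.png

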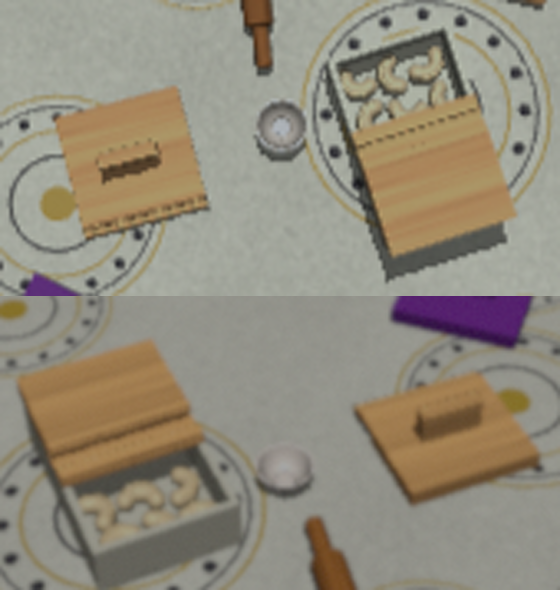

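```bash
cat > vis.py <<'E'
import numpy as np, cv2
from scipy.optimize import least_squares
from scipy.ndimage import map_coordinates, gaussian_filter
from bench import camera_params
P={c:camera_params(c) for c in("top","scene")}
def proj(c,X):
    X=np.atleast_2d(X); T=np.array(P[c]["camera_from_world"]); q=(X@T[:3,:3].T+T[:3,3])@np.array(P[c]["K"]).T
    return q[:,:2]/q[:,2:]
def plane(c,uv,z):
    T=np.array(P[c]["camera_from_world"]); R=T[:3,:3]; o=-R.T@T[:3,3]; d=R.T@np.linalg.inv(P[c]["K"])@[uv[0],uv[1],1]
    return o+d*(z-o[2])/d[2]
def place(p,X):
    c,s=np.cos(p[2]),np.sin(p[2]); X=np.atleast_2d(X)
    return np.c_[p[0]+c*X[:,0]-s*X[:,1],p[1]+s*X[:,0]+c*X[:,1],X[:,2]]
def fit(ims,edges,p0,n=25,rad=(4,3,2,2,2,2)):
    """edges: list of (camera, f(p)->(A,B) world end points)"""
    p=np.array(p0,float); smooth={c:gaussian_filter(i.astype(float),(.6,.6,0)) for c,i in ims.items()}
    for r in rad:
        obs=[]
        for k,(c,f) in enumerate(edges):
            A,B=f(p); t=np.linspace(.08,.92,n)[:,None]; uv=proj(c,A*(1-t)+B*t)
            d=uv[-1]-uv[0]; nrm=np.array([-d[1],d[0]])/np.linalg.norm(d)
            s=np.arange(-r-1,r+1.01,.25); S=uv[:,None]+s[None,:,None]*nrm
            v=np.stack([map_coordinates(smooth[c][:,:,ch],[S[...,1],S[...,0]],order=1) for ch in range(3)],-1)
            g=np.linalg.norm(v[:,4:]-v[:,:-4],axis=-1)   # 1 px central
            sc=s[2:-2]; m=g.mean(0)
            j=g.argmax(1); ok=g.max(1)>.5*np.median(g.max(1))
            off=np.median(sc[j][ok]); obs.append((k,c,f,uv.copy(),nrm,sc[j],ok))
        def res(q):
            out=[]
            for k,c,f,uv,nrm,o,ok in obs:
                A,B=f(q); t=np.linspace(.08,.92,n)[:,None]; w=proj(c,A*(1-t)+B*t)
                out.append((((w-uv)@nrm)-o)*ok)
            return np.concatenate(out)
        p=least_squares(res,p,loss="soft_l1",f_scale=.5).x
    R=res(p).reshape(len(edges),n)
    return p,[round(float(np.median(r)),2) for r in R],[round(float(r.std()),2) for r in R]
W=.075
def ed(c,a,b): return (c,lambda p:(place(p,a)[0],place(p,b)[0]))
E
python3 - <<'E'
from vis import *
ims={c:cv2.imread(f"pics/{c}0.png") for c in("top","scene")}
tp=lambda u,v:(175+u/3.294,155+v/3.289)
sp=lambda u,v:(160+u/2.8,150+(v-296)/2.8)
a,b=plane("top",tp(57,117),.02),plane("top",tp(178,88),.02)
yaw=np.arctan2(*((a-b)[[1,0]]))-np.pi/2
m=(a+b)/2; p0=[m[0]-.068*np.cos(yaw),m[1]-.068*np.sin(yaw),yaw]
print("cover0",p0)
E=[]
for c in("top","scene"):
    z=.02
    E+=[ed(c,(.068,-W,z),(.068,W,z)),ed(c,(-.070,W,z),(.068,W,z)),ed(c,(-.070,-W,z),(.068,-W,z))]
for sel in(E[:3],E[3:],E): print("cover",*fit(ims,sel,p0))
a,b=plane("top",tp(329,67),.06),plane("top",tp(447,30),.06)
yaw=np.arctan2(*((a-b)[[1,0]]))-np.pi/2; m=(a+b)/2
p0=[m[0]-.115*np.cos(yaw),m[1]-.115*np.sin(yaw),yaw]
print("box0",p0)
def loc(c,uv,z,p):
    d=plane(c,uv,z)-[p[0],p[1],0]; return np.round([d[0]*np.cos(p[2])+d[1]*np.sin(p[2]),-d[0]*np.sin(p[2])+d[1]*np.cos(p[2]),z],4)
for nm,u,z in(("back",(393,255),.08),("back",(515,215),.08),("lipend",(355,133),.071),("lipend",(475,97),.071),("dash",(357,147),.071),("dash",(478,110),.071),("bot",(387,280),0)): print("top",nm,loc("top",tp(*u),z,p0))
for nm,u,z in(("back",(20,380),.08),("back",(152,342),.08),("face",(190,410),.08),("face",(45,455),.08),("lipend",(203,435),.071),("lipend",(60,482),.071),("rim",(238,503),.06),("rim",(95,552),.06)): print("scene",nm,loc("scene",sp(*u),z,p0))
E
```

```text
cover0 [np.float64(0.5050184751489348), np.float64(0.17874468852521028), np.float64(0.21796054058332337)]
cover [0.50856108 0.18123031 0.23702399] [0.15, 0.04, -0.2] [0.75, 0.35, 0.26]
cover [0.52487877 0.17908812 0.24298073] [-0.03, 1.5, -0.76] [0.42, 0.41, 0.2]
cover [0.52059651 0.18295381 0.23954767] [2.44, 0.49, 0.24, -0.81, 0.24, -2.26] [0.76, 0.38, 0.24, 0.47, 0.38, 0.2]
box0 [np.float64(0.5138555035455675), np.float64(-0.15729109179645603), np.float64(0.28678008958217704)]
top back [-0.1143  0.0696  0.08  ]
top back [-0.1129 -0.0768  0.08  ]
top lipend [0.0319 0.0675 0.071 ]
top lipend [ 0.03   -0.0769  0.071 ]
top dash [0.0159 0.0703 0.071 ]
top dash [ 0.0146 -0.0755  0.071 ]
top bot [-0.1412  0.0795  0.    ]
scene back [-0.1077 -0.0748  0.08  ]
scene back [-0.1061  0.0707  0.08  ]
scene face [0.0082 0.069  0.08  ]
scene face [ 0.0071 -0.0835  0.08  ]
scene lipend [0.0384 0.0705 0.071 ]
scene lipend [ 0.0393 -0.0796  0.071 ]
scene rim [0.128 0.07  0.06 ]
scene rim [ 0.1279 -0.0752  0.06  ]
```

Run:
```python
from vis import *
from bench import *
for c in("top","scene"):
    read_camera(c)
    for n in("mug","dip_bowl","red_tray","steel_tray","sauce_jar","rolling_pin","box"):
        r=tip_of(c,n)
        if r: print(c,n,np.round(plane(c,r[0]["at"],0),3)[:2],round(r[0]["confidence"],2))
ims={c:cv2.imread(f"pics/{c}0.png") for c in("top","scene")}
print(proj("top",[[.194,.62,.25],[0,0,0]]),proj("scene",[[.194,.62,.25],[0,0,0]]))
def draw(im,c,p,segs,col,k,o):
    for a,b in segs:
        uv=(proj(c,place(p,[a,b]))+.5-o)*k
        cv2.line(im,*[tuple(int(round(t)) for t in q) for q in uv],col,1)
pc=[.5086,.181,.237]; pb=[.5139,-.1573,.287]
def rect(x0,x1,z): q=[(x0,-W,z),(x1,-W,z),(x1,W,z),(x0,W,z)]; return list(zip(q,q[1:]+q[:1]))
out=[]
for c,o,h,w in(("top",(175,155),90,170),("scene",(160,150),105,200)):
    k=800/w*.85; k=560/w
    im=cv2.resize(ims[c][o[1]:o[1]+h,o[0]:o[0]+w],(560,int(h*k)),interpolation=cv2.INTER_CUBIC)
    draw(im,c,pc,rect(-.07,.068,.02)+rect(-.07,.068,0),(255,0,0),k,np.array(o)); draw(im,c,pb,rect(-.115,.115,.06)+rect(-.115,.115,0),(0,0,255),k,np.array(o))
    out.append(im)
cv2.imwrite("pics/ov.png",np.vstack(out))
```

```text
top mug [ 0.386 -0.447] 0.75
top dip_bowl [ 0.547 -0.004] 0.51
top red_tray [ 0.627 -0.499] 0.89
top steel_tray [0.62  0.537] 0.83
top sauce_jar [0.35  0.442] 0.5
top rolling_pin [0.773 0.036] 0.58
top box [ 0.526 -0.157] 0.69
scene mug [ 0.396 -0.454] 0.72
scene red_tray [ 0.613 -0.502] 0.82
scene steel_tray [0.611 0.526] 0.6
scene sauce_jar [0.346 0.447] 0.8
scene rolling_pin [0.772 0.043] 0.96
scene box [0.467 0.162] 0.44
[[ 78.61669792 293.08154932]
 [263.30732396 333.85145288]] [[435.92473821  64.03653648]
 [240.26720592 110.82185497]]
```

View pics/ov.png

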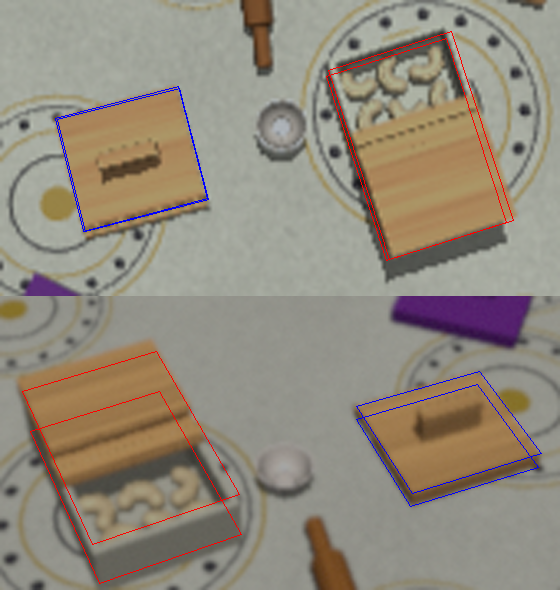

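Run:
```python
from vis import *
ims={c:cv2.imread(f"pics/{c}0.png") for c in("top","scene")}
T=[ed("top",(.068,-W,.02),(.068,W,.02)),ed("top",(-.068,W,.02),(.066,W,.02)),ed("top",(-.068,-W,.02),(.066,-W,.02))]
S=[ed("scene",(.068,-W,0),(.068,W,0)),ed("scene",(-.068,W,.02),(.066,W,.02)),ed("scene",(-.068,-W,0),(.066,-W,0))]
for s in(T,S,T+S): print("cover",*fit(ims,s,[.5086,.1812,.237],rad=(2,2,1,1)))
def edb(c,f): return (c,lambda p:tuple(place(p,f(p))))
B={}
for c in("top","scene"):
    z=.06
    B[c]=[edb(c,lambda p:[(p[3],-W,.08),(p[3],W,.08)]),edb(c,lambda p:[(p[3],W,.08),(p[3]+.11,W,.08)]),edb(c,lambda p:[(p[3],-W,.08),(p[3]+.11,-W,.08)])]
B["top"]+=[ed("top",(.115,-W,.06),(.115,W,.06)),ed("top",(.04,W,.06),(.115,W,.06)),ed("top",(.04,-W,.06),(.115,-W,.06)),edb("top",lambda p:[(p[4],-W,.071),(p[4],W,.071)])]
B["scene"]+=[ed("scene",(.115,-W,0),(.115,W,0)),edb("scene",lambda p:[(p[4],-W,.0655),(p[4],W,.0655)])]
p0=[.5139,-.1573,.287,-.118,.029]
for s in(B["top"],B["scene"],B["top"]+B["scene"]):
    print("box",*fit(ims,s,p0,rad=(3,2,2,1,1)))
```

```text
cover [0.50849098 0.18123748 0.24224709] [0.04, 0.24, -0.25] [0.38, 0.35, 0.26]
cover [0.50837051 0.18131965 0.23674953] [0.03, 0.03, 0.03] [0.34, 0.39, 0.21]
cover [0.50841719 0.18132641 0.23935605] [0.03, 0.22, -0.27, 0.05, -0.03, -0.02] [0.37, 0.35, 0.25, 0.37, 0.37, 0.22]
box [ 0.51793315 -0.15587055  0.32078647 -0.11804643  0.01597613] [0.02, -0.22, 0.0, 0.01, -1.25, 0.99, 0.07] [0.34, 0.27, 0.44, 0.35, 1.11, 0.27, 0.54]
box [ 0.52617237 -0.15806574  0.29539871 -0.12560414  0.01616995] [-0.04, 0.21, -0.28, -0.04, -0.02] [0.43, 0.18, 0.71, 0.4, 0.2]
box [ 0.52292786 -0.15669808  0.3119516  -0.12257779  0.01695915] [0.02, 0.27, 0.48, 1.22, -0.37, 1.38, 1.21, -0.01, -0.22, -0.52, -0.77, -0.52] [0.28, 0.25, 0.46, 0.55, 0.44, 0.59, 0.94, 0.48, 0.25, 0.52, 0.4, 0.28]
```

Run:
```python
from vis import *
ims={c:cv2.imread(f"pics/{c}0.png") for c in("top","scene")}
def edb(c,f): return (c,lambda p:tuple(place(p,f(p))))
B={}
# frame origin: joint face, at box axis; back edge at -.116
for c in("top","scene"):
    B[c]=[ed(c,(-.116,-W,.08),(-.116,W,.08)),ed(c,(-.116,W,.08),(-.004,W,.08)),ed(c,(-.116,-W,.08),(-.004,-W,.08))]
f0=.5179-.002*.95; 
p0=[.5215-.003,-.1567-.001,.297]
for s in(B["top"],B["scene"],B["top"]+B["scene"]):
    p,a,b=fit(ims,s,p0,rad=(3,2,1,1,1)); print("half",p,a,b)
def draw(im,c,p,segs,col,k,o):
    for s in segs:
        uv=(proj(c,place(p,s))+.5-o)*k
        cv2.line(im,*[tuple(int(round(t)) for t in q) for q in uv],col,1)
out=[]
for c,o,h,w in(("top",(270,155),80,80),("scene",(160,160),100,100)):
    k=600/w*.66; im=cv2.resize(ims[c][o[1]:o[1]+h,o[0]:o[0]+w],(396,396),interpolation=cv2.INTER_CUBIC)
    o=np.array(o)
    L=lambda x,z:[(x,-W,z),(x,W,z)]
    draw(im,c,p,[L(-.116,.08),[(-.116,W,.08),(0,W,.08)],[(-.116,-W,.08),(0,-W,.08)]],(255,0,0),k,o)
    draw(im,c,p,[L(-.003,.08)],(0,0,255),k,o)
    draw(im,c,p,[L(.0315,.071)],(0,255,0),k,o)
    draw(im,c,p,[L(.034,.0655)],(255,255,0),k,o)
    out.append(im)
cv2.imwrite("pics/ov2.png",np.hstack(out))
# brightness profile along x, averaged over y
for c,zz in(("scene",.08),("top",.071)):
    xs=np.arange(-.03,.06,.002)
    Y=np.linspace(-.06,.06,30)
    v=[]
    for x in xs:
        uv=proj(c,place(p,np.c_[np.full(30,x),Y,np.full(30,zz)])); v.append(int(np.mean(map_coordinates(ims[c].mean(2),[uv[:,1],uv[:,0]],order=1))))
    print(c,list(zip((xs*1000).round().astype(int).tolist(),v)))
```

```text
half [ 0.51683636 -0.15880049  0.29081611] [0.0, 0.01, 0.01] [0.21, 0.23, 0.43]
half [ 0.51722989 -0.16068544  0.29656673] [-0.16, 0.25, -0.24] [0.44, 0.18, 0.68]
half [ 0.51693601 -0.16004743  0.29133487] [-0.01, 0.49, 0.49, -0.02, -0.25, -0.27] [0.22, 0.23, 0.46, 0.33, 0.17, 0.62]
scene [(-30, 115), (-28, 115), (-26, 115), (-24, 115), (-22, 115), (-20, 115), (-18, 114), (-16, 115), (-14, 116), (-12, 119), (-10, 121), (-8, 121), (-6, 118), (-4, 113), (-2, 107), (0, 102), (2, 95), (4, 87), (6, 82), (8, 82), (10, 90), (12, 101), (14, 111), (16, 118), (18, 122), (20, 124), (22, 124), (24, 124), (26, 125), (28, 125), (30, 126), (32, 125), (34, 124), (36, 120), (38, 113), (40, 106), (42, 99), (44, 95), (46, 92), (48, 89), (50, 85), (52, 80), (54, 76), (56, 73), (58, 72)]
top [(-30, 130), (-28, 130), (-26, 131), (-24, 131), (-22, 131), (-20, 130), (-18, 129), (-16, 127), (-14, 128), (-12, 131), (-10, 136), (-8, 139), (-6, 139), (-4, 137), (-2, 136), (0, 136), (2, 137), (4, 138), (6, 139), (8, 139), (10, 137), (12, 131), (14, 121), (16, 114), (18, 123), (20, 137), (22, 140), (24, 139), (26, 139), (28, 137), (30, 136), (32, 136), (34, 137), (36, 136), (38, 135), (40, 135), (42, 135), (44, 135), (46, 134), (48, 136), (50, 139), (52, 142), (54, 143), (56, 142), (58, 137)]
```

View pics/ov2.png

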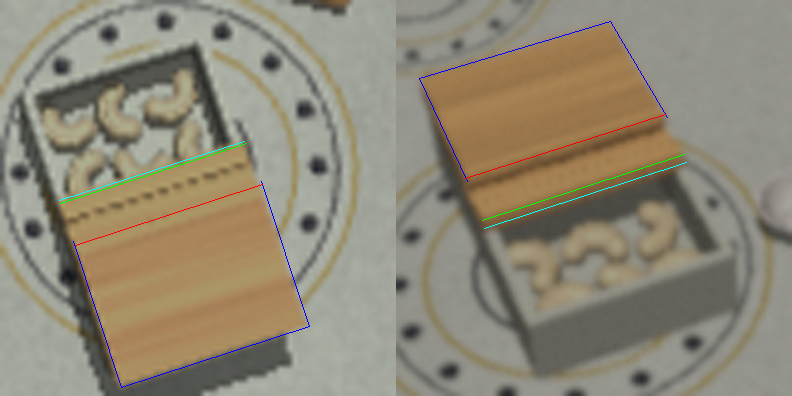

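```bash
cat > rob.py <<'E'
import numpy as np
from scipy.spatial.transform import Rotation as Ro
from bench import *
J=np.array([.5170,-.1597]); JY=.2925      # joint face of the clamped half, yaw
CO=np.array([.5084,.1813,.0]); CY=.239    # cover on the table
FL=1                                       # tool y = FL * cover x
def tool(yaw,th=0.):
    y=np.array([0,FL,0]);A=np.array([[0,1,0],[1,0,0],[0,0,-1.]])*np.array([FL,FL,1])  # columns: tool axes in the cover frame
    A=np.c_[[0,FL,0],[FL,0,0],[0,0,-1]]
    return Ro.from_euler('z',yaw)*Ro.from_euler('y',-th)*Ro.from_matrix(A)
G=np.array([0,0,.043])                     # TCP in the cover frame
def pose(xt,zt,th,yt=0.,yaw=None):
    """TCP pose that puts the tongue axis at xt,yt (box axes, from joint face), height zt, tilt th (rad)"""
    yaw=JY if yaw is None else yaw
    R=Ro.from_euler('z',yaw)*Ro.from_euler('y',-th)
    T=np.r_[J+Ro.from_euler('z',JY).apply([xt,yt,0])[:2],zt]
    p=T+R.apply(G-[-.076,0,.010]); return p,tool(yaw,th).as_quat()
def F():
    f=np.mean([read_ft_force() for _ in range(3)],0); return Ro.from_euler('z',-JY).apply(f)  # box axes
E
python3 - <<'E'
import rob; from rob import *
for s in(1,-1):
    rob.FL=s
    for p,q in((CO+[0,0,.15],tool(CY).as_quat()),(CO+[0,0,.043],tool(CY).as_quat()),pose(.03,.14,np.radians(26)),pose(.007,.069,np.radians(26)),pose(-.006,.07,0)):
        r=inverse_kinematics(p,q); print(s,np.round(p,3),None if r is None else np.round(r,2))
E
```

```text
1 [0.508 0.181 0.15 ] [-0.87  0.32  0.53  1.97 -0.2   0.9  -0.  ]
1 [0.508 0.181 0.043] [-0.82  0.5   0.47  2.02 -0.35  0.7   0.11]
1 [ 0.597 -0.136  0.203] [-0.46  0.25  0.83  2.05 -0.75  0.66  1.16]
1 [ 0.575 -0.142  0.132] [-0.13  0.29  0.48  2.13 -0.86  0.52  1.31]
1 [ 0.584 -0.14   0.103] [-0.59  0.7   1.    1.87 -0.71  0.98  1.02]
-1 [0.508 0.181 0.15 ] [ 0.56  0.64 -1.24  1.91  0.69  1.11  2.42]
-1 [0.508 0.181 0.043] [ 0.54  0.93 -1.25  1.96  1.03  1.1   2.21]
-1 [ 0.597 -0.136  0.203] [-0.83  0.59  1.39  2.06 -1.19  0.96 -1.68]
-1 [ 0.575 -0.142  0.132] [-0.77  0.8   1.38  2.15 -1.47  1.04 -1.45]
-1 [ 0.584 -0.14   0.103] [-0.75  1.03  1.37  1.87 -1.09  1.25 -1.86]
```

Run:
```python
from rob import *
import cv2
q=tool(CY).as_quat()
move_ptp(CO+[0,0,.14],q); print(read_time_s(),F())
movel(CO+[0,0,.043],q,speed=.12); f=F(); print(f,read_eef_pos()-CO)
move_gripper(0.0,50); print("gap",read_finger_gap(),read_grasp_force(),F(),read_eef_pos()-CO)
movel(CO+[0,0,.10],q,speed=.1); print("lift",F(),read_finger_gap(),read_time_s())
th=np.radians(26)
p,qq=pose(.03,.14,th); move_ptp(p,qq); pause(.2)
print("pre",F(),read_eef_pos()-p,read_ft_torque(),read_time_s(),read_qpos())
for c in("top","scene"): cv2.imwrite(f"pics/{c}1.png",read_camera(c)[:,:,::-1])
```

```text
3.7917 [ 0.01733317 -0.1964997  -0.43897282]
[ 0.64765161 -1.23294213  0.16222985] [0.00073078 0.00022123 0.04360901]
gap 0.017469363459927997 52.476890087127686 [2.83691414 0.04361581 1.00889116] [0.00194526 0.00058364 0.04390733]
lift [-0.31488193  0.46820518 -4.39560142] 0.017445242486783842 6.0917
pre [ 0.3118912 -0.4330689 -4.9716764] [ 0.00019115  0.00216205 -0.00063041] [-0.26806429  0.83910772 -0.01964839] 7.5917 [-0.5431491   0.27547281  0.92431342  2.05706583 -0.80489819  0.68692688
  1.19724471]
```

```bash
cat > meas.py <<'E'
from vis import *
from rob import *
def measure(ims,th,z,cams=("top","scene"),p0=None):
    """fit cover pose x,y,yaw with the tilt and height of the TCP as read; returns cover-frame transform params"""
    R0=Ro.from_quat(read_tcp_rot()); A=np.c_[[0,1,0],[1,0,0],[0,0,-1]]
    Rc=R0*Ro.from_matrix(A).inv(); t=read_eef_pos()
    def w(p,X): return t+np.r_[p[0],p[1],0]+(Ro.from_euler('z',p[2])*Rc).apply(np.array(X)-G)
    out=[]
    for cc in [(c,) for c in cams]+[cams]:
        E=[]
        for c in cc:
            for a,b in(((.068,-W,.02),(.068,W,.02)),((-.03,W,.02),(.066,W,.02)),((-.03,-W,.02),(.066,-W,.02))) if c=="top" else (((.068,-W,0),(.068,W,0)),((-.03,W,.02),(.066,W,.02)),((-.03,-W,0),(.066,-W,0))):
                E.append((c,lambda p,a=a,b=b:(w(p,a),w(p,b))))
        out.append(fit(ims,E,[0,0,0],rad=(3,2,1,1)))
    return out,w
E
python3 - <<'E'
from meas import *
ims={c:cv2.imread(f"pics/{c}1.png") for c in("top","scene")}
print(read_eef_pos(),read_time_s())
out,w=measure(ims,0,0)
for o in out: print(o[0],Ro.from_euler('z',-JY).apply(np.r_[o[0][:2],0])[:2],o[1:])
big=[]
for c,o,h,ww in(("top",(250,140),100,100),("scene",(160,130),120,120)):
    k=396/ww; im=cv2.resize(ims[c][o[1]:o[1]+h,o[0]:o[0]+ww],(396,396),interpolation=cv2.INTER_CUBIC)
    for col,p in(((0,0,255),[0,0,0]),((255,0,0),out[-1][0])):
      for z in(0,.02):
        q=[(-.07,-W,z),(.068,-W,z),(.068,W,z),(-.07,W,z)]
        uv=(np.vstack([proj(c,w(p,x)) for x in q])+.5-o)*k
        cv2.polylines(im,[uv.round().astype(int)],True,col,1)
    big.append(im)
cv2.imwrite("pics/ov3.png",np.hstack(big))
E
```

```text
[ 0.59748033 -0.13426018  0.20265631] 7.6917
[0.00328752 0.00215399 0.02602264] [0.00376899 0.00111456] ([0.0, 0.27, -0.22], [0.28, 0.36, 0.42])
[-0.00033553 -0.0040368   0.04492589] [-0.00148527 -0.0037686 ] ([-0.02, 0.05, -1.09], [0.43, 0.31, 1.29])
[-0.00065946  0.00258021 -0.02154989] [0.00011254 0.00266077] ([-0.5, 0.25, -0.32, 0.42, -0.51, 1.03], [0.58, 0.63, 0.56, 0.46, 0.28, 0.61])
```

View pics/ov3.png

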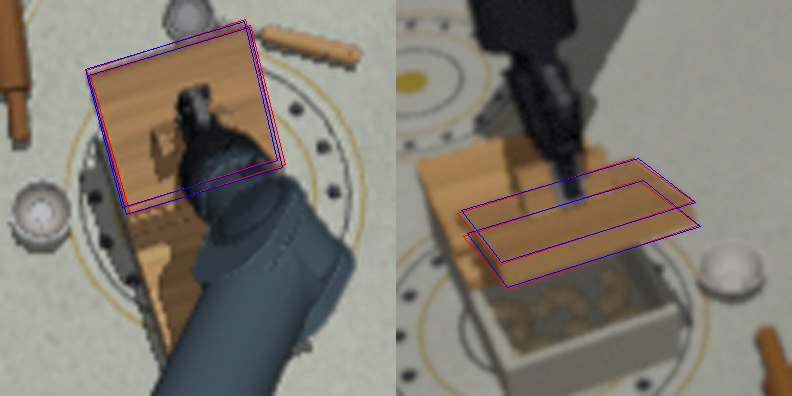

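```bash
cat >> rob.py <<'E'
def tongue():
    """actual tongue axis (x,y,z) in box axes from joint face, plus tilt deg, yaw error deg, from the arm's readings"""
    R=Ro.from_quat(read_tcp_rot())*Ro.from_matrix(np.c_[[0,1,0],[1,0,0],[0,0,-1]]).inv()
    T=read_eef_pos()+R.apply(np.array([-.076,0,.010])-G)
    x=R.as_matrix()[:,0]; v=Ro.from_euler('z',-JY).apply(T-np.r_[J,0])
    return np.r_[v*1000,np.degrees(np.arcsin(x[2])),np.degrees(np.arctan2(x[1],x[0])-JY)]
E
python3 - <<'E'
from rob import *
import cv2
np.set_printoptions(precision=2,suppress=True)
th=np.radians(26); b=np.zeros(3)
for z in(.10,.086,.086,.086):
    p,q=pose(.007,z,th); movel(p+b,q,speed=.08); pause(.15); e=read_eef_pos()-p; b-=e; print(z,tongue(),"err mm",e*1000,F(),read_time_s())
np.save("bias.npy",b); np.save("f0.npy",F())
for c in("top","scene"): cv2.imwrite(f"pics/{c}2.png",read_camera(c)[:,:,::-1])
E
```

```text
0.1 [  8.05  -0.38 100.82  26.09   0.05] err mm [ 1.   -0.02  0.9 ] [ 0.4   0.73 -3.88] 8.5667
0.086 [ 6.61 -0.11 85.73 26.06  0.01] err mm [-0.41 -0.2  -0.21] [ 0.62  0.32 -4.12] 9.05
0.086 [ 6.56  0.37 85.4  26.01  0.  ] err mm [-0.54  0.23 -0.6 ] [ 1.05 -0.17 -3.34] 9.45
0.086 [ 6.9  -0.01 85.88 26.   -0.  ] err mm [-0.08 -0.04 -0.12] [-0.14 -0.58 -4.51] 9.85
```

Run:
```python
from meas import *
ims={c:cv2.imread(f"pics/{c}2.png") for c in("top","scene")}
out,w=measure(ims,0,0)
for o in out: print(o[0],Ro.from_euler('z',-JY).apply(np.r_[o[0][:2],0])[:2],o[1:])
big=[]
for c,o,h,ww in(("top",(260,150),80,80),("scene",(160,140),110,110)):
    k=396/ww; im=cv2.resize(ims[c][o[1]:o[1]+h,o[0]:o[0]+ww],(396,396),interpolation=cv2.INTER_CUBIC)
    for col,p in(((0,0,255),[0,0,0]),):
      for z in(0,.02):
        q=[(-.07,-W,z),(.068,-W,z),(.068,W,z),(-.07,W,z)]
        uv=(np.vstack([proj(c,w(p,x)) for x in q])+.5-o)*k
        cv2.polylines(im,[uv.round().astype(int)],True,col,1)
    pj=np.r_[J,JY]; uv=(proj(c,place(pj,[(-.116,-W,.08),(0,-W,.08),(0,W,.08),(-.116,W,.08)]))+.5-o)*k
    cv2.polylines(im,[uv.round().astype(int)],True,(0,255,0),1)
    big.append(im)
cv2.imwrite("pics/ov4.png",np.hstack(big))
```

```text
[ 0.00331436  0.0013163  -0.00119189] [0.00355313 0.00030471] ([-0.02, 0.21, -0.28], [0.6, 0.4, 0.6])
[-0.00120379 -0.00329612  0.00317508] [-0.00210308 -0.00280902] ([-0.02, 0.28, -0.71], [0.31, 0.12, 0.87])
[ 0.00083775 -0.00048204 -0.00421097] [ 0.00066317 -0.00070313] ([-0.73, 0.51, 0.26, 0.75, 0.25, -1.49], [0.45, 0.38, 0.63, 0.27, 0.16, 0.53])
```

View pics/ov4.png

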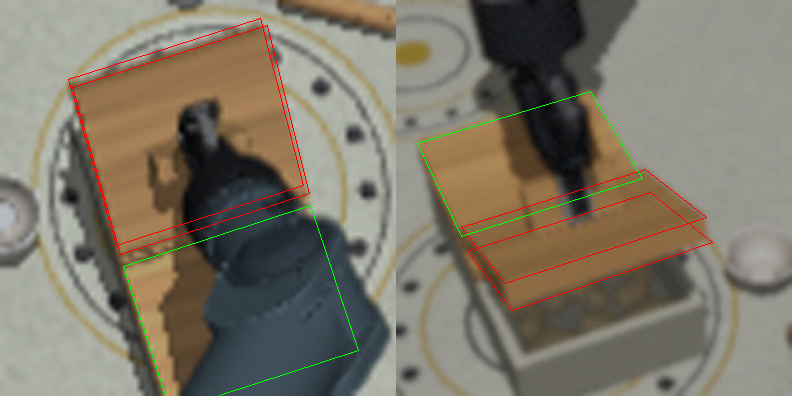

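Run:
```python
from rob import *
np.set_printoptions(precision=2,suppress=True)
th=np.radians(26); b=np.load("bias.npy"); yt=.0008
def step(x,z,th=th,sp=.03):
    p,q=pose(x,z,th,yt); movel(p+b,q,speed=sp)
step(.007,.080); pause(.3); f0=F(); print("base",f0,tongue())
z=.080; 
while z>.066:
    z-=.001; step(.007,z); pause(.05); f=F()-f0
    if abs(f[2])>1.2 or z<.0715: print(round(z*1e3,1),f,tongue()[:4])
    if f[2]>2.5: break
print(read_time_s()); np.save("f0.npy",f0); np.save("st.npy",[.007,z])
```

```text
base [ 0.13 -0.65 -4.62] [ 7.04  0.82 80.06 26.    0.  ]
77.0 [ 0.73 -0.66  1.45] [ 7.17  0.74 77.07 26.01]
72.0 [-0.38  1.2   1.47] [ 6.98  0.84 71.96 25.99]
71.0 [0.26 1.91 0.63] [ 7.01  0.82 70.98 25.99]
70.0 [-0.35  1.1   0.23] [ 7.    0.85 69.97 25.99]
69.0 [-1.48  2.06  6.26] [ 7.41  0.69 69.53 26.05]
13.9
```

Run:
```python
from rob import *
np.set_printoptions(precision=2,suppress=True)
th=np.radians(26); b=np.load("bias.npy"); yt=.0008; f0=np.load("f0.npy")
x,z=.007,.0694
def step(x,z,th=th,sp=.03):
    p,q=pose(x,z,th,yt); movel(p+b,q,speed=sp); pause(.08)
    return np.mean([F() for _ in range(2)],0)-f0
print(step(x,z),tongue())
while x>-.010:
    x-=.001; f=step(x,z)
    if f[2]>5: z+=.0002
    if f[2]<1: z-=.0002
    print(round(x*1e3,1),round(z*1e3,1),f,tongue()[:4])
    if f[0]>4: break
print(read_time_s()); np.save("st.npy",[x,z])
```

```text
[-1.16  1.33  4.66] [ 7.3   0.69 69.6  26.03 -0.  ]
6.0 69.4 [1.41 0.56 3.9 ] [ 6.66  0.69 69.69 26.05]
5.0 69.4 [3.1  0.95 3.66] [ 5.48  0.67 69.69 26.04]
4.0 69.4 [2.19 0.4  4.  ] [ 4.38  0.71 69.68 26.04]
3.0 69.6 [2.23 0.9  5.88] [ 3.28  0.69 69.64 26.03]
2.0 69.6 [2.57 1.46 4.85] [ 1.98  0.76 69.67 26.  ]
1.0 69.6 [2.12 0.96 4.44] [ 1.05  0.78 69.66 26.  ]
0.0 69.6 [4.85 0.43 3.77] [ 0.55  0.75 69.78 26.04]
16.5667
```

```bash
cat > run.py <<'E'
from rob import *
np.set_printoptions(precision=2,suppress=True)
b=np.load("bias.npy"); f0=np.load("f0.npy"); YT=[.0008]
def step(x,z,deg,sp=.03,pz=.08):
    p,q=pose(x,z,np.radians(deg),YT[0]); movel(p+b,q,speed=sp); pause(pz)
    return np.mean([F() for _ in range(2)],0)-f0
E
python3 - <<'E'
from run import *
x,z=np.load("st.npy")
for i in range(10):
    x-=.0005; f=step(x,z,26)
    if f[2]>5: z+=.0002
    if f[2]<1: z-=.0002
    print(round(x*1e3,1),round(z*1e3,1),f,tongue()[:4])
    if f[0]>6.5: break
print(read_time_s()); np.save("st.npy",[x,z])
E
```

```text
-0.5 69.4 [ 6.34 -0.18  0.91] [ 0.43  0.71 69.87 26.06]
-1.0 69.2 [ 6.54 -0.38  0.87] [ 0.44  0.69 69.9  26.11]
17.2333
```

Run:
```python
from run import *
x,z=np.load("st.npy"); deg=26
while deg>17.5:
    deg-=1; f=step(x,z,deg)
    for k in range(3):
        if f[0]<4: x-=.0006
        elif f[0]>7.5: x+=.0005
        if f[2]>4.5: z+=.0002
        elif f[2]<1: z-=.0002
        if k<2 and (f[0]<4 or f[0]>7.5): f=step(x,z,deg,pz=.03)
        else: break
    print(deg,round(x*1e3,1),round(z*1e3,1),f,tongue()[:4])
    if np.abs(f).max()>13: break
print(read_time_s()); np.save("st.npy",[x,z,deg])
```

```text
25 -1.0 69.2 [6.24 0.59 2.77] [ 0.41  0.8  69.8  25.11]
24 -1.0 69.4 [5.34 0.39 4.75] [ 0.32  0.92 69.77 24.11]
23 -1.0 69.4 [6.35 0.94 2.94] [ 0.16  1.   69.86 23.11]
22 -1.0 69.4 [5.8  1.31 4.15] [ 0.09  1.11 69.83 22.11]
21 -1.0 69.6 [6.12 1.82 4.73] [ 0.02  1.19 69.8  21.11]
20 -1.0 69.6 [5.18 1.08 3.64] [-0.08  1.25 69.86 20.1 ]
19 -1.0 69.6 [5.82 1.81 4.4 ] [-0.19  1.32 69.81 19.1 ]
18 -1.0 69.6 [5.61 2.29 4.37] [-0.26  1.36 69.8  18.1 ]
17 -1.0 69.8 [5.12 2.63 4.69] [-0.34  1.41 69.78 17.09]
20.2333
```

Run:
```python
from run import *
x,z,deg=np.load("st.npy"); x+=.0004
for i in range(8):
    z+=.0006; f=step(x,z,deg); print(round(z*1e3,1),f,tongue()[:4])
    if f[2]<-5: break
print(read_time_s()); np.save("st.npy",[x,z,deg])
```

```text
70.4 [5.56 1.41 1.43] [-0.53  1.4  70.03 17.05]
71.0 [6.66 1.4  0.16] [-0.64  1.41 70.39 17.04]
71.6 [ 6.75  0.61 -1.56] [-0.81  1.41 70.86 17.02]
72.2 [6.94 0.86 0.23] [-0.94  1.44 71.37 17.  ]
72.8 [ 5.84  0.48 -3.15] [-1.1   1.46 71.71 16.99]
73.4 [ 8.08 -0.21 -5.63] [-1.22  1.48 71.91 16.97]
22.2333
```

Run:
```python
from run import *
x,z,deg=np.load("st.npy"); z=.0700; f=step(x,z,deg); print(f,tongue())
while deg>3.5:
    deg-=1; f=step(x,z,deg,pz=.06)
    for k in range(3):
        if f[0]<3.5: x-=.0005
        elif f[0]>7: x+=.0004
        if f[2]>5: z+=.0003
        elif f[2]<.5: z-=.0002
        if k<2 and (f[0]<3.5 or f[0]>7 or f[2]>6): f=step(x,z,deg,pz=.03)
        else: break
    print(deg,round(x*1e3,1),round(z*1e3,1),f,read_ft_torque(),tongue())
    if np.abs(f).max()>12: break
print(read_time_s()); np.save("st.npy",[x,z,deg])
```

```text
[5.02 1.96 2.97] [-0.43  1.17 69.81 17.06 -0.05]
16.0 -0.6 70.0 [5.28 2.58 3.05] [ 0.41 -0.63 -0.1 ] [-0.49  1.19 69.85 16.05 -0.04]
15.0 -0.6 70.0 [6.06 1.14 3.83] [ 0.47 -0.65 -0.11] [-0.57  1.24 69.87 15.05 -0.04]
14.0 -0.6 70.0 [5.06 2.51 4.12] [ 0.5  -0.62 -0.09] [-0.69  1.26 69.84 14.04 -0.04]
13.0 -0.6 70.0 [4.88 3.07 1.92] [ 0.56 -0.51 -0.07] [-0.76  1.3  69.85 13.04 -0.05]
12.0 -0.6 70.0 [4.46 2.91 3.12] [ 0.64 -0.51 -0.09] [-0.89  1.28 69.83 12.02 -0.04]
11.0 -0.6 70.0 [4.08 2.94 1.75] [ 0.66 -0.5  -0.07] [-0.95  1.16 69.83 11.02 -0.04]
10.0 -0.6 70.0 [3.81 2.77 1.73] [ 0.55 -0.36 -0.11] [-1.09  0.97 69.81 10.   -0.04]
9.0 -0.6 70.0 [3.56 2.94 1.81] [ 0.47 -0.23 -0.08] [-1.21  0.72 69.81  8.98 -0.04]
8.0 -2.1 69.6 [2.31 0.54 0.2 ] [ 0.19 -0.49 -0.12] [-1.34  0.54 69.93  8.03 -0.01]
7.0 -2.1 69.6 [3.77 1.5  1.97] [ 0.27 -0.6  -0.21] [-1.4   0.67 69.88  7.06  0.01]
6.0 -2.1 69.6 [4.44 1.04 2.14] [ 0.4  -0.66 -0.22] [-1.58  0.85 69.8   6.06 -0.01]
5.0 -2.1 69.6 [4.57 2.14 3.57] [ 0.45 -0.72 -0.16] [-1.68  0.88 69.81  5.07 -0.02]
4.0 -2.1 69.6 [4.93 1.87 2.57] [ 0.5  -0.67 -0.16] [-1.74  0.93 69.78  4.06 -0.02]
3.0 -2.1 69.6 [5.04 2.71 4.6 ] [ 0.56 -0.71 -0.21] [-1.92  0.93 69.73  3.05 -0.02]
27.4667
```

```bash
python3 - <<'E'
from run import *
import cv2
x,z,deg=np.load("st.npy")
while deg>-.2:
    deg-=.5; f=step(x,z,deg,pz=.08)
    if f[0]<2.5: x-=.0004
    elif f[0]>6: x+=.0004
    if f[2]>6: z+=.0003
    elif f[2]<.5: z-=.0002
    print(deg,round(x*1e3,1),round(z*1e3,1),f,read_ft_torque(),tongue())
    if np.abs(f).max()>12: break
print(read_time_s()); np.save("st.npy",[x,z,deg])
for c in("top","scene"): cv2.imwrite(f"pics/{c}3.png",read_camera(c)[:,:,::-1])
E
python3 - <<'E'
from meas import *
ims={c:cv2.imread(f"pics/{c}3.png") for c in("top","scene")}
out,w=measure(ims,0,0)
for o in out: print(o[0],Ro.from_euler('z',-JY).apply(np.r_[o[0][:2],0])[:2],o[1:])
big=[]
for c,o,h,ww in(("top",(265,150),80,80),("scene",(160,140),110,110)):
    k=396/ww; big.append(cv2.resize(ims[c][o[1]:o[1]+h,o[0]:o[0]+ww],(396,396),interpolation=cv2.INTER_CUBIC))
cv2.imwrite("pics/c3.png",np.hstack(big))
E
```

```text
2.5 -2.1 69.6 [4.6  2.08 5.27] [ 0.57 -0.63 -0.23] [-1.94  0.89 69.75  2.55 -0.02]
2.0 -2.1 69.6 [5.06 2.61 5.43] [ 0.6  -0.61 -0.24] [-2.    0.88 69.71  2.04 -0.01]
1.5 -2.1 69.6 [3.96 3.25 4.22] [ 0.62 -0.56 -0.22] [-2.05  0.84 69.71  1.53 -0.01]
1.0 -2.1 69.9 [2.56 3.7  7.8 ] [ 0.74 -0.3  -0.19] [-2.03  0.77 70.    1.03 -0.01]
0.5 -2.1 70.2 [ 2.51  3.35 10.19] [ 0.84 -0.26 -0.15] [-2.03  0.72 70.36  0.52 -0.01]
0.0 -2.1 70.5 [ 2.78  4.58 10.72] [ 0.81 -0.19 -0.21] [-2.08  0.71 70.84  0.02 -0.01]
-0.5 -2.5 70.8 [-0.    6.11 13.48] [ 1.03 -0.34 -0.05] [-2.18  0.54 71.67 -0.46 -0.01]
29.8
[ 0.00128434 -0.00187616  0.05428939] [ 0.0006888  -0.00216681] ([0.0, 0.0, 0.0], [0.85, 0.28, 0.94])
[ 0.01313468  0.00565112 -0.00041402] [0.01420629 0.00162375] ([0.02, -0.42, 0.01], [0.31, 0.98, 0.23])
[0.01314233 0.00531999 0.00171311] [0.01411813 0.00130447] ([-0.03, 0.0, -0.82, -0.03, -0.32, 0.16], [0.9, 0.44, 0.99, 0.33, 1.07, 0.24])
```

View pics/c3.png

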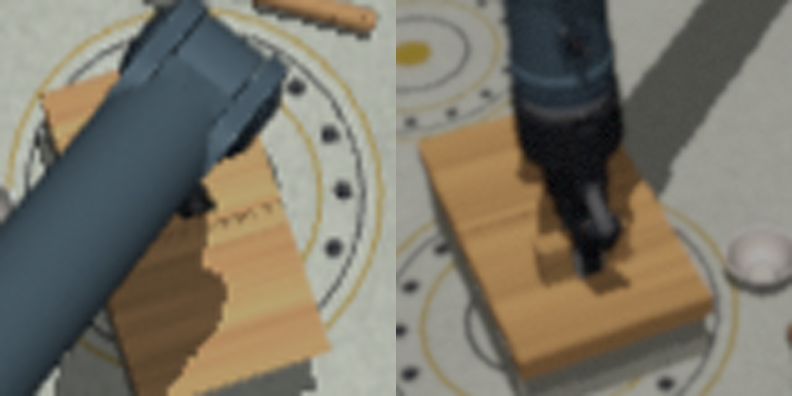

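```bash
cat > ycheck.py <<'E'
from vis import *
from rob import J,JY
def ycheck(tag):
    ims={c:cv2.imread(f"pics/{c}{tag}.png") for c in("top","scene")}
    pj=np.r_[J,JY]
    for c,s in(("scene",-1),("top",-1),("scene",1),("top",1)):
        r=[]
        for x0,x1 in((-.11,-.01),(.01,.135)):
            f=lambda p,x0=x0,x1=x1:tuple(place(pj,[(x0,s*W+p[0]+p[1]*x0,.08),(x1,s*W+p[0]+p[1]*x1,.08)]))
            p,m,sd=fit(ims,[(c,f)],[0,0],n=40,rad=(3,1.5,1)); xm=(x0+x1)/2
            r.append((round((p[0]+p[1]*xm)*1e3,2),round((p[0])*1e3,2),round(np.degrees(p[1]),2),sd[0]))
        print(c,s,"half mid/joint mm, deg",r[0],"cover",r[1])
E
python3 - <<'E'
from run import *
import cv2
f=step(-.0022,.0703,0,pz=.2); print(f,tongue()); 
np.save("st.npy",[-.0022,.0703,0])
for c in("top","scene"): cv2.imwrite(f"pics/{c}4.png",read_camera(c)[:,:,::-1])
from ycheck import *; ycheck(4); print(read_time_s())
E
```

```text
[ 1.91  3.38 11.35] [-2.23  0.32 70.86  0.01 -0.03]
scene -1 half mid/joint mm, deg (np.float64(-7.45), np.float64(-14.57), np.float64(-6.8), 0.28) cover (np.float64(-1.16), np.float64(-0.97), np.float64(-0.15), 0.2)
top -1 half mid/joint mm, deg (np.float64(1.02), np.float64(0.52), np.float64(-0.48), 0.39) cover (np.float64(-8.3), np.float64(3.96), np.float64(-9.69), 0.92)
scene 1 half mid/joint mm, deg (np.float64(5.53), np.float64(-18.31), np.float64(-22.76), 0.46) cover (np.float64(-0.1), np.float64(1.4), np.float64(-1.19), 0.64)
top 1 half mid/joint mm, deg (np.float64(2.34), np.float64(-6.99), np.float64(-8.91), 0.75) cover (np.float64(22.03), np.float64(50.12), np.float64(-22.2), 0.78)
30.45
```

Run:
```python
from run import *
import cv2
print(step(-.0021,.0709,0,pz=.15),tongue(),read_ft_torque())
move_gripper(.085,20); pause(.1); print("open",F(),tongue())
p=read_eef_pos(); q=read_tcp_rot()
movel(p+[0,0,.10],q,speed=.12); move_ptp(np.array([.42,.15,.30]),q); pause(.2)
for c in("top","scene"): cv2.imwrite(f"pics/{c}5.png",read_camera(c)[:,:,::-1])
from ycheck import *; ycheck(5); print(read_time_s())
ims={c:cv2.imread(f"pics/{c}5.png") for c in("top","scene")}; big=[]
for c,o,ww in(("top",(265,150),80),("scene",(155,140),110)):
    big.append(cv2.resize(ims[c][o[1]:o[1]+ww,o[0]:o[0]+ww],(396,396),interpolation=cv2.INTER_CUBIC))
cv2.imwrite("pics/c5.png",np.hstack(big))
```

```text
[3.51 1.91 7.15] [-2.23  0.33 70.88 -0.   -0.02] [ 0.44 -0.68 -0.17]
open [ 0.63 -0.14  0.53] [-2.06  0.78 70.94 -0.    0.01]
scene -1 half mid/joint mm, deg (np.float64(-7.48), np.float64(-14.88), np.float64(-7.07), 0.28) cover (np.float64(-1.19), np.float64(-0.81), np.float64(-0.3), 0.2)
top -1 half mid/joint mm, deg (np.float64(1.01), np.float64(0.71), np.float64(-0.29), 0.38) cover (np.float64(-0.11), np.float64(-0.41), np.float64(0.24), 0.55)
scene 1 half mid/joint mm, deg (np.float64(-0.54), np.float64(-0.62), np.float64(-0.07), 0.2) cover (np.float64(-0.07), np.float64(1.26), np.float64(-1.05), 0.66)
top 1 half mid/joint mm, deg (np.float64(1.01), np.float64(1.04), np.float64(0.04), 0.22) cover (np.float64(0.91), np.float64(0.47), np.float64(0.35), 0.25)
34.2083
```

View pics/c5.png

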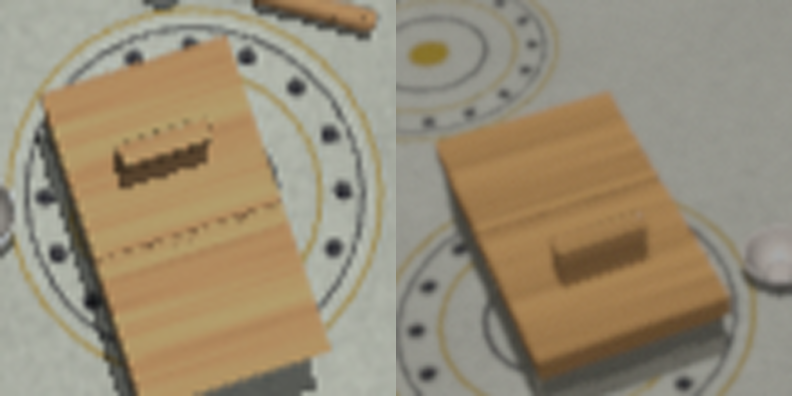

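Run:
```python
from vis import *
from rob import J,JY
pj=np.r_[J,JY]
ims={c:cv2.imread(f"pics/{c}5.png") for c in("top","scene")}
for c,x,zs in(("top",-.116,(.08,)),("top",.138,(.08,)),("scene",-.116,(.08,)),("scene",.138,(.08,.06))):
    for z in zs:
        f=lambda p:tuple(place(pj,[(x+p[0],-W,z),(x+p[0],W,z)]))
        p,m,sd=fit(ims,[(c,f)],[0.],n=40,rad=(3,2,1)); print(c,x,z,p*1e3,sd)
```

```text
top -0.116 0.08 [-0.0258273] [0.2]
top 0.138 0.08 [5.11069036] [1.15]
scene -0.116 0.08 [-0.18782398] [0.37]
scene 0.138 0.08 [0.55937077] [0.24]
scene 0.138 0.06 [-15.94807959] [0.23]
```

```bash
python3 -c "
from bench import *
print(read_time_s(),sign_off())"
```

```text
the job is handed in; nothing more can be done
34.2083 None
```

The dumpling box is closed: the loose half is seated in the groove, lying flat and level with the clamped half; side edges are in line to about 0.5 mm on average (up to about 1 mm on one side), measured contact force peaked near 13 N, and I let go and handed it in at 34 s. The lock is judged from seating height and images, not a pull test, and one top-camera length reading (about 5 mm long) disagreed but was noisy.

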